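# Set the modelling turntable to its target line and lock it

## Robot

A 7-joint arm with a two-finger parallel gripper is mounted at the origin on the work surface. World frame = base frame: x ahead of the robot, y to its left, z up, the work surface at z = 0. Lengths are in m, angles in rad, forces in N, time in s.
With the tool pointing down it reaches from about 0.4 to 0.85 m from the base axis. Payload 6.9 kg.
Tool frame: the origin (TCP) lies midway between the tips of the shut fingers; the grasp point (between the pads) lies behind it (ctrl.pinch_z is the z of the grasp point in the tool frame, in m); z points along the fingers, y is the line along which they close (so a half turn about z gives the same grasp; the last joint's range is limited). The gripper opens to 85 mm and grips with 20 to 120 N. Pads are 22 mm wide; open, the fingers measure 114 mm over their backs; the gripper's body (76 mm by 85 mm) begins 54 mm behind the grasp point. The pads swing forward as they close: fully open they stand 13 mm farther back than shut.
Start: joints at [-1.242, 0.507, -0.238, 1.5, 0.126, 1.149, -0.155], TCP at [0.139, 0.609, 0.231] pointing down, gripper open.
Joint ranges: [-3.08, 3.08], [-0.24, 2.05], [-1.43, 1.35], [0, 2.5], [-1.52, 4.66], [0.17, 1.96], [-2.89, 2.89]. Speed limits (rad/s): [2.39, 2.39, 3.14, 3.14, 3.14, 3.14, 3.14].

## Interface

Orientations are given as a unit quaternion [w, x, y, z].
In Python, from station import ctrl, get_state, vision, ticket, models gives the robot as it stands. Calls block until the motion is done:
- ctrl.movep(position, orientation): joint-space move of the TCP to a pose.
- ctrl.movel(position, frame=None, max_speed=0.15): straight line of the TCP; frame=None keeps the orientation; max_speed is the mean speed in m/s.
- ctrl.set_joints(angles): joint-space move.
- ctrl.ungrasp() and ctrl.close_gripper(force=None): open the fingers fully, or close them until they stop; force is the grip in N (None keeps the last).
- ctrl.pause(seconds).
- ctrl.ik(position, orientation): joint angles nearest the present ones, or None.
- get_state(): the state.
- vision.grab_frame(name): name is "side" or "top"; returns (picture, depth): 420x560x3 uint8, blue, green, red; 420x560 float32, m along the optical axis (not along the pixel's ray), 0 where there is no reading.
- vision.camera_info(name): a dict with "mtx" (3x3 intrinsics, pixels), "dist_coeffs" ([k1, k2, p1, p2, k3] as OpenCV has them; the pictures are not rectified), "R" (3x3) and "t" (3): a world point X has camera coordinates R X + t. Camera axes: x right, y down, z forward; pixel columns grow to the right and rows downward; lengths in m; the calibration is good to about 2 mm. A picture is of the moment at which its call begins. camera_info takes no time and is no camera call.
A pose or a line that the arm cannot do raises ctrl.Unreachable and nothing moves.
- ticket.close_job(): hands the job in, once; it reports no verdict.
Trained networks look in the newest picture that a camera, given by its name, has taken for a name from the list of things; names that differ only in an ending like _2 or _b are one class to them, and where a whole thing is asked for, a point or a joint stands for the part that bears it (a point fixed in the world has none). Each returns a list of dicts, best first, with "p" (0 to 1); they miss things now and then, are a little off and sometimes report something else, mostly with a low value. They report only what shows in the picture. A call takes as long as a camera call. They do not tell look-alikes from the thing itself.
- models.recognise(camera, target): "point" ([column, row] in pixels, amid what is visible of it).
- models.masks_of(camera, target): "mask" (420x560 bool, what is visible of it) and "point" ([column, row] in pixels, amid what is visible of it).
The state is a dict: "time": time; "qpos": joint angles; "qd": joint speeds; "tau": joint torques, N m; "tcp_pos": TCP position; "eef_rot": TCP orientation; "contact_force": force on the tool from outside, world axes, zero at the start; "wrist_torque": the same for the moment, N m; "width": finger opening in m.
Only numpy, scipy, OpenCV 4.12 (cv2) and the standard library are available. Lean on these libraries where they do the work, as an engineer would, in place of code of your own. Each camera call takes 0.05 s, during which the arm holds its last target. There are 200 camera calls.

## Task

With a fingertip, gently push the yellow pegs of the turntable round, either way, until the black index line on the wheel lines up with the line of the red marker on the white scale ring. Then push the red brake tab straight in towards the wheel until it is fully home, and finish clear of everything. Only push: do not grip the wheel or force it, keep the plaster finial standing in the middle of the wheel, and leave the other things on the table where they are.

Things in the scene. Friction and masses are not known exactly. Their poses are not given: they have to be found in the camera images.
- turntable: Fixed blue round base, 260 mm across, with a flat white scale ring on it (from radius 100 to 128 mm, top 42 mm above the table, a black line every 10 degrees, longer every 30). Origin: centre of the underside, on the table, below the wheel's axis. z up; its +y axis points from the wheel's axis to the brake, and the blue foot (60 mm wide, 30 mm high) under the brake reaches 200 mm from the axis along +y.
- wheel (a joint): Turning angle of the grey wheel about its vertical axis, rad, growing anticlockwise seen from above; at 0 the index line lies along the base's +x axis. No end stops, it can be turned either way and any amount; it has a steady friction of about 0.12 N m (1.5 N at a peg) and stays where it is left.
- wheel_centre (a point): Centre of the wheel's top face, on its axis, 45 mm above the table. The wheel is grey, 200 mm across. Three round yellow pegs (18 mm across, 32 mm high, tops 77 mm above the table, rounded upper edge) stand on it at radius 78 mm, at 60, 180 and 300 degrees anticlockwise from the index line.
- index_mark (a point): Outer end of the black index line (34 mm long, 4 mm wide, radial) at the rim of the wheel, radius 100 mm, at the wheel's top face. Turns with the wheel.
- target_line (a point): Inner end of the red radial line (12 mm long, 4 mm wide) of the fixed red marker, radius 100 mm: the index line's outer end must come here. The marker's red block (18 mm radial, 20 mm wide, 12 mm high, top 54 mm above the table) sits on the scale ring, between radius 112 and 130 mm.
- brake (a joint): Travel of the brake slide towards the wheel's axis (along the base's -y axis), m: 0 = out, 0.020 = fully home at its stop. It slides with about 2.5 N of friction, has no spring and stays where it is left.
- brake_tab (a point): Centre of the outer face (the face away from the wheel) of the upright red brake tab: 50 mm wide, 10 mm thick, from 44 to 90 mm above the table; this point lies 67 mm above the table, 178 mm from the wheel's axis when out and 158 mm when home. Moves with the slide. Push it along the base's -y axis.
- finial: White plaster finial, loose, 54 mm across, 52 mm high, 0.09 kg, standing near the middle of the wheel; its top is 97 mm above the table. Origin: centre of its underside. It rides round with the wheel and must stay standing there.
- bust: Bystander: white plaster bust, 168 mm high, 85 mm wide; origin at the centre of its underside.
- bowl: Bystander: green mixing bowl, 120 mm across, 55 mm high; origin at the centre of its underside.
- jar: Bystander: amber glass jar with black lid, 60 mm across, 75 mm high; origin at the centre of its underside.
- palette_knife: Bystander: spatula, 260 mm long, lying along its own x axis; origin under its middle.
- brush: Bystander: brush, 200 mm long, lying along its own x axis; origin under its middle.
- plaster_block: Bystander: white plaster offcut 70 x 45 x 30 mm; origin at the centre of its underside.
Mind the look-alikes: they are no part of the job. What is shaped like the finial but blue or purple is not meant.

How it is judged:
On the way, in this order (a step that is already met when the one before it is completed fails the run):
1. the index line stands still at the red marker's line, within 5 mm, with the brake still out (horizontal distance between index_mark and target_line below 0.005 m and velocity of joint wheel between -0.05 and 0.05 rad/s and value of joint brake below 0.006 m), for 0.3 s.
2. the brake is pushed fully home, the index still on the line (horizontal distance between index_mark and target_line below 0.005 m and value of joint brake above 0.0175 m), for 0.2 s.
At the end, for the whole second after the job is handed in: The outer end of the index line is within 5 mm of the inner end of the red marker's line and the wheel is at rest; the brake is within 2.5 mm of its stop; the finial stands upright and at rest within 25 mm of the wheel's centre; the other loose things are within 30 mm of where they stood (all of step 2 and velocity of joint wheel between -0.05 and 0.05 rad/s and horizontal distance between finial and wheel_centre below 0.025 m and angle between finial's own z axis and vertical below 0.15 rad and linear speed of finial below 0.02 m/s and distance of each of bust, bowl, jar, palette_knife, brush, plaster_block from where it was at the start of the episode below 0.03 m); the robot touches nothing.
It fails at once if the wheel is gripped or forced (more than 30 N from the fingers) (contact force between the fingers and wheel above 30 N).
It fails at once if the finial is lifted, knocked over or taken from the middle of the wheel (z of finial in the frame of wheel_centre above 0.01 m or z of finial in the frame of wheel_centre below -0.01 m or angle between finial's own z axis and vertical above 0.35 rad or horizontal distance between finial and wheel_centre above 0.03 m).
It fails at once if a bystander is moved by more than 30 mm or lifted (distance of any of bust, bowl, jar, palette_knife, brush, plaster_block from where it was at the start of the episode above 0.03 m).
It also fails if it takes over 64 s, if anything falls off the work surface, if the arm or the gripper's body presses on something with over 40 N, if the wrist force passes 120 N, or if a joint passes its speed limit or range.

## Working session

There is one attempt and no reset: what is moved stays moved. The work goes in short steps, each a Python script; the robot and the scene stay as the last script left them, time stands still between calls to the robot, and variables do not carry over. Pictures are saved under pics/ and viewed, on a budget of 10 in all, crops included, one or two more only if the job needs it, and the job is handed in when it is done.

```bash
mkdir -p pics
python3 - <<'E'
from station import ctrl,get_state,vision,models
import cv2,numpy as np
for n in("top","side"):
    p,d=vision.grab_frame(n); cv2.imwrite(f"pics/{n}0.png",p); np.save(f"{n}0.npy",d)
    c=vision.camera_info(n); print(n,c["mtx"],c["dist_coeffs"],-c["R"].T@c["t"])
s=get_state();print(s["tcp_pos"],s["eef_rot"],s["time"],s["width"],ctrl.pinch_z)
E
```

```text
top [[487.39861074   0.         285.40148422]
 [  0.         487.39861074 205.81494024]
 [  0.           0.           1.        ]] [-0.1329355  0.         0.         0.         0.       ] [0.26152406 0.00662977 1.32008026]
side [[436.64521763   0.         282.37416734]
 [  0.         436.64521763 212.98586306]
 [  0.           0.           1.        ]] [-0.01636615  0.          0.          0.          0.        ] [ 0.44291738 -0.96019435  0.86766365]
[0.13868837 0.60895695 0.23051674] [-5.46865836e-05  1.11677663e-01  9.93744151e-01 -8.11578828e-04] 0.1 0.08524364514363594 -0.0187
```

View pics/top0.png

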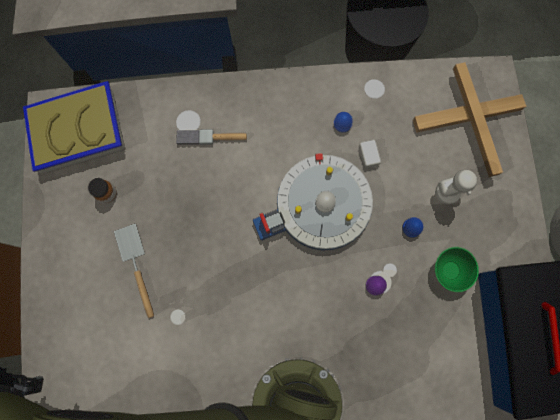

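View pics/side0.png

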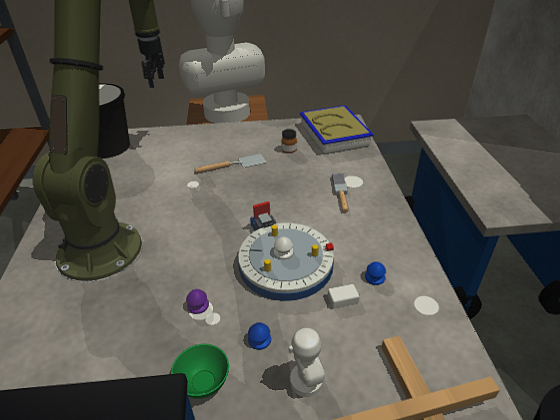

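Candidates for the finial: white knob on the wheel at top (325,201). The look-alikes are blue (343,121), blue (413,227) and purple (376,285), and I'll ignore them. The index line is at about (321,232), the red marker at (319,157) and the brake tab at (265,223). Next I'll measure these and check with a close crop.

```bash
cat > h.py <<'E'
from station import ctrl,get_state,vision,models,ticket
import cv2,numpy as np
def ray(n,px,z):
    c=vision.camera_info(n); u=cv2.undistortPoints(np.float64(px).reshape(-1,1,2),c["mtx"],np.array(c["dist_coeffs"]))[:,0]
    R=np.array(c["R"]);o=-R.T@c["t"]; d=np.c_[u,np.ones(len(u))]@R
    return o+d*((z-o[2])/d[:,2])[:,None]
def proj(n,X):
    c=vision.camera_info(n); return cv2.projectPoints(np.float64(X).reshape(-1,3),cv2.Rodrigues(np.array(c["R"]))[0],np.float64(c["t"]),c["mtx"],np.array(c["dist_coeffs"]))[0][:,0]
def rectify(p,n,C,z,half=0.21,s=1400):
    "orthographic view of plane z: up = +x, left = +y"
    N=int(2*half*s);i,j=np.mgrid[:N,:N]; X=np.stack([C[0]+half-i/s,C[1]+half-j/s,np.full(i.shape,z)],-1)
    m=proj(n,X).reshape(N,N,2).astype(np.float32); return cv2.remap(p,m[...,0],m[...,1],cv2.INTER_CUBIC)
def blob(p,lo,hi,roi):
    hsv=cv2.cvtColor(p,cv2.COLOR_BGR2HSV); m=cv2.inRange(hsv,lo,hi); k=np.zeros_like(m); x0,y0,x1,y1=roi;k[y0:y1,x0:x1]=255
    n,l,st,c=cv2.connectedComponentsWithStats(m&k); return [(c[i].round(1).tolist(),int(st[i,4])) for i in range(1,n) if st[i,4]>6]
E
python3 - <<'E'
from h import *
p=cv2.imread("pics/top0.png"); roi=(240,140,385,260)
print("side view not used")
Y=blob(p,(20,120,90),(35,255,255),roi);print(Y)
R=blob(p,(0,130,80),(8,255,255),roi)+blob(p,(172,130,80),(180,255,255),roi);print(R)
pegs=ray("top",[b[0] for b in Y],.075);print(pegs)
# circle through 3 pegs
A=np.c_[2*pegs[:,:2],np.ones(len(pegs))]; s=np.linalg.lstsq(A,(pegs[:,:2]**2).sum(1),rcond=None)[0]
print("C",s[:2],"r",np.sqrt(s[2]+s[0]**2+s[1]**2))
for m in models.masks_of("top","wheel")[:1]+models.masks_of("top","turntable")[:1]:
    q=np.argwhere(m["mask"])[:,::-1]; print(m["p"],m["point"],q.min(0),q.max(0),ray("top",[(q.min(0)+q.max(0))/2],.042))
for t in("finial","brake_tab","index_mark","target_line"):
    print(t,[(r["point"],round(r["p"],2)) for r in models.recognise("top",t)[:3]])
v=rectify(p,"top",s[:2],.045); cv2.imwrite("pics/rect0.png",v)
E
```

```text
side view not used
[([329.2, 169.7], 30), ([297.7, 208.9], 33), ([349.0, 216.2], 37)]
[([318.7, 156.6], 38), ([264.2, 222.1], 66)]
[[ 0.60272152 -0.13556745  0.075     ]
 [ 0.50372992 -0.0434123   0.075     ]
 [ 0.47393394 -0.17490759  0.075     ]]
C [ 0.52688665 -0.1177829 ] r 0.07789235710199569
0.74 [317.9, 190.2] [288 164] [360 236] [[ 0.52886284 -0.1171823   0.042     ]]
0.71 [318.9, 209.4] [254 155] [372 249] [[ 0.52571448 -0.08721992  0.042     ]]
finial [([325.8, 201.5], 0.79), ([374.8, 285.5], 0.79), ([271.8, 219.9], 0.74)]
brake_tab [([271.3, 220.4], 0.81)]
index_mark [([315.9, 194.5], 0.75)]
target_line [([318.8, 158.8], 0.43)]
```

View pics/rect0.png

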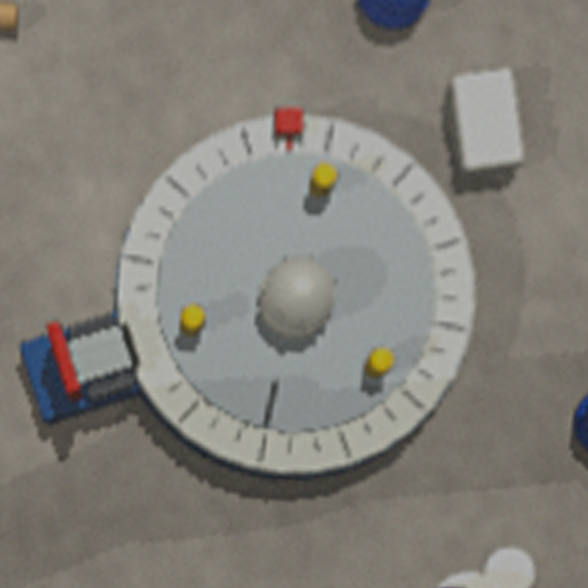

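The close crop confirms the white finial is at the centre. The index line points to the lower edge at (268,425), the red marker is at (289,122) and its line at (289,146), and the red brake tab is at about (65,360) on the left. Next I'll work out the angles and plan an arc that the arm can do.

```bash
cat >> h.py <<'E'
C=np.array([.5269,-.1178])
def ang(P): return np.degrees(np.arctan2(P[...,1]-C[1],P[...,0]-C[0]))
def pol(a,r,z): a=np.radians(a); return np.array([C[0]+r*np.cos(a),C[1]+r*np.sin(a),z])
def quat(yaw):  # tool down, tool x axis at world angle yaw (deg)
    h=np.radians(yaw)/2; return np.array([0,np.cos(h),np.sin(h),0])
def wheel(p,verbose=True):
    Y=blob(p,(20,120,90),(35,255,255),(250,140,385,260)); X=ray("top",[b[0] for b in Y],.075)
    a=ang(X); r=np.hypot(*(X[:,:2]-C).T)
    if verbose: print("pegs",a.round(1),r.round(4),[b[1] for b in Y])
    a=a[abs(r-.078)<.006]; return ((a+60)%120)  # index angle mod 120 (peg at index+180)
E
python3 - <<'E'
from h import *
p=cv2.imread("pics/top0.png")
X=ray("top",[[318.7,156.6]],.052);print("marker",X,ang(X),np.hypot(*(X[0,:2]-C)))
X=ray("top",[[264.2,222.1]],.082);print("tab",X,ang(X),np.hypot(*(X[0,:2]-C)))
v=rectify(p,"top",C,.045); N=v.shape[0]
# red line + index line in polar unwrapping
W=cv2.warpPolar(v,(200,3600),(N/2,N/2),200,cv2.WARP_POLAR_LINEAR).astype(int) # col px=r/1400
red=(W[:,142:154,2]-W[:,142:154,1]).clip(0).sum(1); g=W[:,100:136].sum((1,2))
def w(k): # row->world angle: image x right=-y, down=-x : img ang t -> world = -90 - t
    return (-90-k/10)%360
k=np.arange(3600); m=red>200; print("red line",np.sum(w(k[m])%360*red[m])/red[m].sum() if m.any() else None,w(k[m])[[0,-1]], "argmax",w(red.argmax()))
i=g.argmin();print("dark min",w(i)); 
print("wheel",wheel(p))
q0=get_state()["qpos"]
for off in(0,90,180,270):
    out=[]
    for a in range(128,-46,-15):
        q=ctrl.ik(pol(a,.078,.06),quat(a+off)); out.append(None if q is None else (round(q[0],2),round(q[4],2),round(q[5],2),round(q[6],2)))
    print(off,out)
E
```

```text
marker [[ 0.64798782 -0.11333717  0.052     ]] [2.11074626] 0.1211700368163914
tab [[0.47460839 0.04577501 0.082     ]] [107.72802331] 0.17173000700764132
red line 1.8565845265163152 [3.4 0.2] argmax 1.8000000000000114
dark min 167.7
pegs [ -13.2  107.3 -132.8] [0.0779 0.0779 0.0779] [30, 33, 37]
wheel [46.81169281 47.300627   47.15473973]
0 [(np.float64(-0.07), np.float64(-0.19), np.float64(0.55), np.float64(0.93)), (np.float64(-0.09), np.float64(-0.19), np.float64(0.57), np.float64(0.64)), (np.float64(-0.12), np.float64(-0.22), np.float64(0.6), np.float64(0.4)), (np.float64(-0.15), np.float64(-0.26), np.float64(0.64), np.float64(0.17)), (np.float64(-0.18), np.float64(-0.31), np.float64(0.68), np.float64(-0.04)), (np.float64(-0.19), np.float64(-0.36), np.float64(0.72), np.float64(-0.24)), (np.float64(-0.2), np.float64(-0.41), np.float64(0.75), np.float64(-0.44)), (np.float64(-0.2), np.float64(-0.46), np.float64(0.79), np.float64(-0.64)), (np.float64(-0.19), np.float64(-0.5), np.float64(0.81), np.float64(-0.83)), (np.float64(-0.18), np.float64(-0.54), np.float64(0.83), np.float64(-1.
[... 2171 characters left out ...]
, np.float64(-0.95)), (np.float64(-0.3), np.float64(-0.48), np.float64(0.68), np.float64(-1.18)), (np.float64(-0.42), np.float64(-0.68), np.float64(0.8), np.float64(-1.24)), (np.float64(-0.48), np.float64(-0.84), np.float64(0.93), np.float64(-1.35)), (np.float64(-0.52), np.float64(-0.99), np.float64(1.1), np.float64(-1.48)), (np.float64(-0.48), np.float64(-0.99), np.float64(1.11), np.float64(-1.73)), (np.float64(-0.44), np.float64(-0.99), np.float64(1.13), np.float64(-1.97)), (np.float64(0.41), np.float64(0.35), np.float64(0.8), np.float64(2.86)), (np.float64(0.39), np.float64(0.27), np.float64(0.78), np.float64(2.71)), (np.float64(0.37), np.float64(0.2), np.float64(0.76), np.float64(2.54))]
```

Run:
```python
from h import *
ctrl.close_gripper(30)
ctrl.movep(pol(132,.078,.24),quat(222)); ctrl.movel(pol(132,.078,.062),max_speed=.12)
s=get_state();print(s["time"],s["tcp_pos"],s["width"],s["contact_force"])
fm=0
for a in list(range(122,-30,-12))+[-34]:
    ctrl.movel(pol(a,.078,.062),frame=quat(a+90),max_speed=.05); s=get_state();f=np.linalg.norm(s["contact_force"][:2]);fm=max(fm,f)
    if f>15: print("force",a,f);break
ctrl.pause(.2);s=get_state();print(s["time"],s["tcp_pos"],pol(a,.078,.062),"fmax",fm)
p,_=vision.grab_frame("top");cv2.imwrite("pics/top1.png",p);print("index mod120",wheel(p))
```

```text
5.45 [ 0.47506242 -0.05990616  0.06250289] -1.3646096674751057e-05 [ 0.61059905  0.0645828  -0.20619797]
12.25 [ 0.59177812 -0.16100701  0.06200493] [ 0.59156493 -0.16141705  0.062     ] fmax 1.0999310775059952
pegs [ -50.2   76.1 -170.1] [0.0766 0.0745 0.0787] [38, 10, 39]
index mod120 [ 9.81748492 16.06783267  9.932201  ]
```

View pics/top1.png

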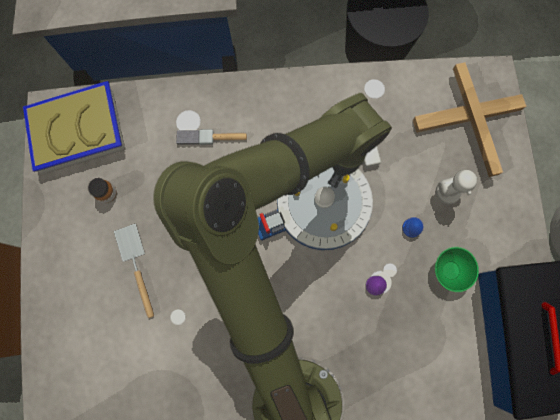

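The arm hides part of the wheel. The two clear pegs at (347,178) and (334,227) agree on an index of about 9.9°, so about 8° remain. I'll finish slowly, then lift and check with a clear view.

Run:
```python
from h import *
for a in (-38,-40,-41.9):
    ctrl.movel(pol(a,.078,.062),frame=quat(a+90),max_speed=.02)
ctrl.pause(.2)
a=-36; ctrl.movel(pol(a,.078,.062),frame=quat(a+90),max_speed=.04)
ctrl.movel(pol(a,.078,.2),max_speed=.15)
ctrl.movep(pol(107,.24,.2),quat(107))
s=get_state();print(s["time"],s["tcp_pos"],s["contact_force"])
p,_=vision.grab_frame("top");cv2.imwrite("pics/top2.png",p);print("index mod120",wheel(p))
q,_=vision.grab_frame("side");cv2.imwrite("pics/side2.png",q)
cv2.imwrite("pics/c2.png",np.hstack([rectify(p,"top",C,.045,.15,1800),cv2.resize(q[180:310,180:350],None,fx=1.5,fy=540/130)[:,:250]]))
```

```text
16.075 [0.45753074 0.11078462 0.20020451] [-0.16230735 -0.34070895 -0.41492352]
pegs [ -57.3   63.2 -177.4] [0.0786 0.077  0.0783] [31, 34, 35]
index mod120 [2.69881811 3.22457912 2.62804591]
```

View pics/c2.png

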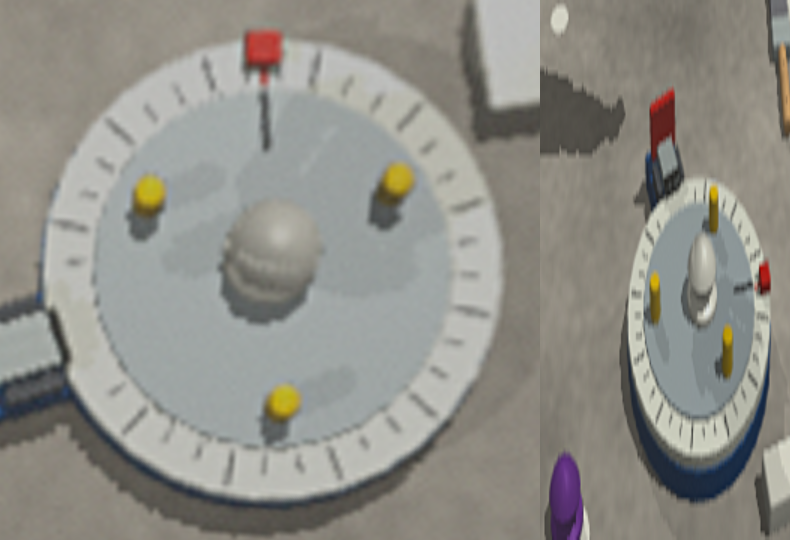

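The black index line at (264,90)–(267,150) lines up with the red line at (263,75). It measures 2.8° against a target of 1.9–2.1°, so about 1.4 mm off. The finial is upright and the brake is still out, so I'll push the brake now.

Run:
```python
from h import *
A=107.3; d=pol(A,1,0)-pol(A,0,0)
ctrl.movel(pol(A,.235,.2),frame=quat(A)); ctrl.movel(pol(A,.235,.066),max_speed=.12)
f0=np.array(get_state()["contact_force"])
r=.196; 
ctrl.movel(pol(A,r,.066),max_speed=.05)
while r>.160:
    r-=.002 if r>.175 else .001
    ctrl.movel(pol(A,r,.066),max_speed=.02); s=get_state()
    f=(np.array(s["contact_force"])-f0)@d; t=np.hypot(*(s["tcp_pos"][:2]-C)); print(round(r,4),round(t,4),f.round(1))
    if f>12: break
ctrl.pause(.3)
ctrl.movel(pol(A,.235,.066),max_speed=.08); ctrl.movel(pol(A,.235,.2),max_speed=.15)
ctrl.movel(pol(A,.30,.22)); ctrl.pause(.2)
print(get_state()["time"],get_state()["contact_force"])
p,_=vision.grab_frame("top");print("index mod120",wheel(p))
R=blob(p,(0,130,80),(8,255,255),(240,140,385,260));X=ray("top",[b[0] for b in R],.082);print(R,np.hypot(*(X[:,:2]-C).T))
cv2.imwrite("pics/c3.png",rectify(p,"top",C,.045,.21,1400)); cv2.imwrite("pics/side3.png",vision.grab_frame("side")[0])
```

```text
0.194 0.1941 -0.3
0.192 0.1919 -0.9
0.19 0.1898 -0.2
0.188 0.1881 0.3
0.186 0.1861 1.6
0.184 0.1839 1.0
0.182 0.1817 0.9
0.18 0.1797 2.2
0.178 0.1777 0.7
0.176 0.1758 0.6
0.174 0.1738 1.4
0.173 0.1729 1.3
0.172 0.1719 2.0
0.171 0.1709 2.1
0.17 0.1698 1.4
0.169 0.169 1.7
0.168 0.1689 5.0
0.167 0.1689 8.1
0.166 0.1689 11.3
0.165 0.1689 13.9
26.7917 [-0.1728349  -0.16659058  0.21369958]
pegs [ -57.3   62.6 -177.4] [0.0786 0.0771 0.0783] [31, 31, 35]
index mod120 [2.69881811 2.59106553 2.62804591]
[([318.7, 156.8], 40), ([271.3, 219.1], 72)] [0.1116356  0.15186725]
```

View pics/c3.png

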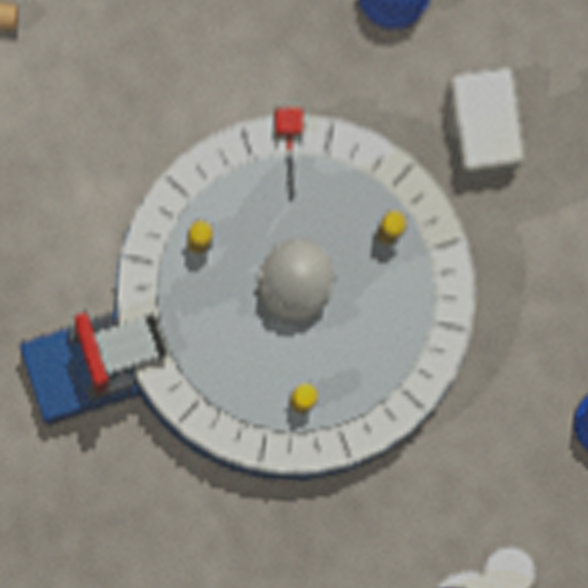

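View pics/side3.png

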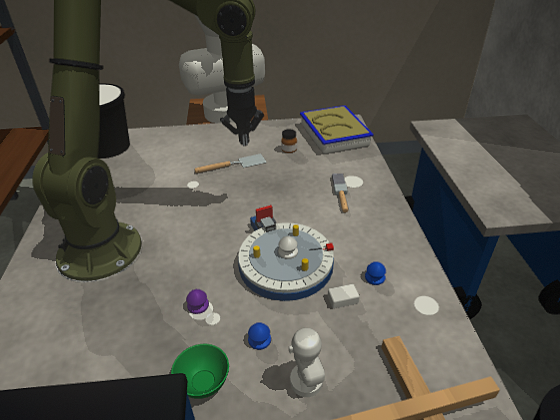

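The tab met a hard stop after about 20 mm of travel. The index still points at the red line at (290,150), the finial is upright, the other things haven't moved and the gripper is clear.

```bash
python3 -c "
from station import ticket;print(ticket.close_job())"
```

```text
the job is handed in; nothing more can be done
None
```

I turned the wheel clockwise about 164° by pushing one yellow peg with the closed fingertip. I then pushed the brake straight in to its stop, moved clear and handed the job in; no verdict was reported.

- **Index line:** it stands at about 2.6–2.7°, against about 1.9–2.1° for the red marker's line. That is roughly 1–1.5 mm off, inside the 5 mm limit, and it did not shift noticeably when the brake went in.
- **Brake:** the tab moved about 20 mm in the pictures. The push force then rose from about 2 N to 14 N with no further movement, so it is at its stop.
- **Forces:** the sideways force on the tool read about 1 N at most through the main push on the peg. I did not log it for the last 8°, which I did more slowly.
- **Finial and the rest:** the finial is upright in the middle of the wheel. By eye, nothing else on the table has moved. The arm is clear of everything, and about 27 s of the 64 s was used.
- **Disagreement:** one reading taken mid-push was off by about 6° because the arm partly hid that peg, so I left it out. Later clear views of all three pegs agreed to about 0.6° or better.

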